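Dispense the tall specimen pot and box it for the courier

TASK

The clear two-lane dispenser holds a tall specimen pot in one lane and a short one in the other: push the sprung plunger of the tall pot's lane fully home, so that the pot is driven out onto the open deck, and let the plunger spring back. Then pick the tall pot up, lower it upright onto the floor of the open courier box, let go, and shut the box's lid. Leave the short pot in its lane, keep the tall pot upright throughout, and do not disturb the mouse, label roll or gel bottle.

Things in the scene. Friction and masses are not known exactly. Their poses are not given: they have to be found in the camera images.
- dispenser: Fixed two-lane dispenser, clear hood on a grey base (x -92 to 92, y -45 to 145 mm). Origin: on the table, midway between the lanes, level with the pots' start; z up. Lanes run along y at x = -45 (near) and +45 mm (far), floor 10 mm up. Hood: y -45 to 40, top 96 mm up; then open deck to y = 145 mm, lane between 6 mm kerbs 56 mm apart. Plungers at the -y end, pushed towards +y.
- slide_near (a joint): Travel of the near lane's plunger in m: 0 = out (rest), 0.085 = fully home. A spring drives it out: 2.4 N at 0, 9.2 N at 0.085. Fully home it has driven the pot about 80 mm, to about y = 80 mm of the dispenser; let go, it returns by itself and leaves the pot there.
- slide_far (a joint): The same for the far lane's plunger.
- plate_near (a point): Centre of the outer face of the near plunger's bare-metal upright push plate (40 mm wide, 40 high, 10 thick, on a 12 mm rod), 34 mm above the table. It moves with the plunger; at rest at x = -45, y = -150 mm of the dispenser; the face looks to the dispenser's -y. Axes as the dispenser's.
- plate_far (a point): The same for the far lane's plate: at rest at x = +45, y = -150 mm of the dispenser.
- tall_pot: The tall white round specimen pot with a screw lid, 46 mm diameter, 72 mm high, about 90 g. Origin: centre of its underside, z up along its axis. It starts upright under the hood in one of the two lanes (either one), at about y = 0 of the dispenser.
- short_pot: The short white pot, 46 mm diameter, 44 mm high, about 60 g; origin as for the tall pot. It starts in the other lane and stays there.
- box: Fixed grey open courier box, 160 (x) x 150 (y) x 90 mm high, walls and floor 5 mm thick. Origin: centre of its underside on the table; z up. Its lid is hinged along the top of its +x wall.
- lid (a joint): Angle of the box's lid in rad: 0 = shut, 1.57 = upright, at most 1.9 (leaning back past upright); it starts open at 1.6 to 1.85. The hinge is stiff: the lid stays where it is left and must be pushed (about 2 to 3 N at 100 mm from the hinge) all the way shut.
- lid_hinge (a point): On the hinge axis, mid-width: x = 80, y = 0, z = 90.5 mm of the box; the axis is the box's y. The lid is a plain plate 170 mm long from the hinge, 150 wide, 8 thick, underside in line with the hinge; shut, its top is 98 mm above the table and it overhangs the front wall by 10 mm. Turns with the lid: -x points from hinge to free edge, z out of the outer face.
- mouse: Loose black computer mouse, 105 x 60 x 30 mm, on a thin red mat; bystander. Origin: centre of its underside.
- label_roll: Loose roll of paper labels standing on end, 72 mm diameter, 50 mm high; bystander. Origin: centre of its underside.
- gel_bottle: Loose white bottle, 56 mm diameter, 130 mm high; bystander. Origin: centre of its underside.

How it is judged:
On the way, in this order (a step that is already met when the one before it is completed fails the run):
1. the plunger of the tall pot's lane is fully home (at least 80 of 85 mm) and the tall pot is out on the deck (value of joint any of slide_near, slide_far above 0.08 m and y of tall_pot in the frame of dispenser above 0.068 m and height (world z) of tall_pot below 0.02 m), for 0.05 s.
2. the plunger has sprung back, with the tall pot left standing on the deck (value of joint each of slide_near, slide_far below 0.01 m and y of tall_pot in the frame of dispenser above 0.065 m and height (world z) of tall_pot below 0.02 m and angle between tall_pot's own z axis and vertical below 0.2 rad), for 0.1 s.
3. the tall pot is lifted clear in the fingers (height (world z) of tall_pot above 0.04 m and contact force between the fingers and tall_pot above 0.5 N), for 0.1 s.
4. the tall pot has been lowered to the floor of the box (within 12 mm of it) while still in the fingers (x of tall_pot in the frame of box between -0.07 and 0.07 m and y of tall_pot in the frame of box between -0.07 and 0.07 m and z of tall_pot in the frame of box below 0.017 m and contact force between the fingers and tall_pot above 0.3 N and value of joint lid above 0.3 rad).
5. the tall pot stands in the box, let go, with the lid still open (x of tall_pot in the frame of box between -0.07 and 0.07 m and y of tall_pot in the frame of box between -0.07 and 0.07 m and z of tall_pot in the frame of box below 0.009 m and angle between tall_pot's own z axis and vertical below 0.15 rad and contact force between the fingers and tall_pot below 0.05 N and value of joint lid above 0.3 rad), for 0.2 s.
At the end, for the whole second after the job is handed in: The tall pot stands upright (within 0.15 rad) and still on the floor of the courier box, the lid is shut (under 0.05 rad), both plungers are out at rest (under 10 mm), and the short pot is still within 12 mm of its start (x of tall_pot in the frame of box between -0.07 and 0.07 m and y of tall_pot in the frame of box between -0.07 and 0.07 m and z of tall_pot in the frame of box below 0.009 m and angle between tall_pot's own z axis and vertical below 0.15 rad and linear speed of tall_pot below 0.02 m/s and value of joint lid below 0.05 rad and value of joint each of slide_near, slide_far below 0.01 m and distance of short_pot from where it was at the start of the episode below 0.012 m); the robot touches nothing.
It fails at once if the short pot is moved more than 12 mm (distance of short_pot from where it was at the start of the episode above 0.012 m).
It fails at once if the tall pot is tipped more than 0.6 rad (angle between tall_pot's own z axis and vertical above 0.6 rad).
It fails at once if the mouse, label roll or gel bottle is moved more than 25 mm (distance of any of mouse, label_roll, gel_bottle from where it was at the start of the episode above 0.025 m).
It also fails if it takes over 69 s, if anything falls off the work surface, if the arm or the gripper's body presses on something with over 40 N, if the wrist force passes 120 N, or if a joint passes its speed limit or range.

ROBOT

A 7-joint arm with a two-finger parallel gripper is mounted at the origin on the work surface. World frame = base frame: x ahead of the robot, y to its left, z up, the work surface at z = 0. Lengths are in m, angles in rad, forces in N, time in s.
With the tool pointing down it reaches from about 0.35 to 0.9 m from the base axis. Payload 8.1 kg.
Tool frame: the origin (TCP) lies at the very end of the fingers, on their centre line; the grasp point (between the pads) lies 19 mm behind it; z points along the fingers, y is the line along which they close (so a half turn about z gives the same grasp; the last joint's range is limited). The gripper opens to 92 mm and grips with 3 to 60 N. Pads are 19 mm wide; open, the fingers measure 130 mm over their backs; the gripper's body (75 mm by 190 mm) begins 47 mm behind the grasp point.
Start: joints at [-1.259, 0.434, 0.025, 1.573, -0.012, 1.134, -0.075], TCP at [0.252, 0.572, 0.227] pointing down, gripper open.
Joint ranges: [-2.62, 2.62], [-0.44, 2.09], [-1.27, 1.32], [0.08, 2.57], [-1.32, 4.46], [0.12, 2], [-2.74, 2.74]. Speed limits (rad/s): [2.22, 2.22, 3.01, 3.01, 3.14, 3.14, 3.14].

INTERFACE

Orientations are given as a rotation vector (axis times angle).
In Python, from cell import observe, get_image, sign_off, find_in, trace, place_of gives the robot as it stands. The module is installed in compiled form; this text tells all that it offers.
- The arm moves only by the shell command python3 -m handwheel 'ROWS' [OPENING] [FORCE]. ROWS is JSON, a list of rows, each a list of 6 numbers: the shift along the tool's x, y, z each as a share of 0.02 m, from -1 to 1, then the turn, a rotation vector about the tool's x, y, z each as a share of 4 degrees, from -1 to 1. A call has 1 to 8 rows; each row shifts and turns the commanded pose from where the row before left it, along the tool's axes as they then stand; what a row does not reach is not made up. A row lasts 1/12 s, in which the tool goes at most 41.7 mm and 7.16 degrees, less where a joint would pass 70% of its speed; a pose out of reach is approached as far as the arm can. A call with a number of a shift or a turn outside -1 to 1 is refused whole. A call with a gripper value outside its range is refused whole. OPENING is the opening, from 0 (shut) to 1 (fully open), set as the call begins (- or left out, the last holds). The fingers move at their own pace and stop on an object; FORCE is the grip in N (left out, the last holds). Time passes only in rows, so rows that do not move let the fingers close. It gives the time, the measured TCP pose, the force, the opening and the grip force at its end, in the units of the state.
- observe(): the state, without advancing time (a new reading comes with each control period).
- get_image(name): name is "side" or "top" or "wrist"; returns a dict with "image" (384x512x3 uint8, red, green, blue), "fx", "fy", "cx", "cy" (pixels), "position" and "orientation" of the camera in the world. Camera axes: x right, y down, z forward; pixel columns grow to the right and rows downward; lengths in m; the calibration is good to about 2 mm. A picture is of the moment at which its call begins. There is no depth.
- sign_off(): hands the job in; it is judged then, once.
Trained networks look in the newest picture that a camera, given by its name, has taken for a name from the list of things; names that differ only in an ending like _2 or _b are one class to them, and where a whole thing is asked for, a point or a joint stands for the part that bears it (a point fixed in the world has none). Each returns a list of dicts, best first, with "score" (0 to 1); they miss things now and then, are a little off and sometimes report something else, mostly with a low value. They report only what shows in the picture. A call takes as long as a camera call.
- find_in(label, camera): "rect" ([centre column, centre row, width, height] as shares, 0 to 1, of the picture: columns of its width, rows of its height, round what is visible of it).
- trace(label, camera): "region" (384x512 bool, what is visible of it) and "rect" ([centre column, centre row, width, height] as shares, 0 to 1, of the picture: columns of its width, rows of its height, round what is visible of it).
- place_of(label, camera): "point" ([column, row] as shares, 0 to 1, of the picture: columns of its width, rows of its height: a listed point, or the origin of a listed thing).
The state is a dict: "clock": time; "joints": joint angles; "dq": joint speeds; "joint_efforts": joint torques, N m; "position": TCP position; "ee_rot": TCP orientation; "force": force on the tool from outside, world axes, zero at the start; "ft_torque": the same for the moment, N m; "width": opening from 0.0 (shut) to 1.0 (fully open); "gripper_force": force on a finger pad.
Only numpy, scipy, OpenCV 4.12 (cv2) and the standard library are available. Lean on these libraries where they do the work, as an engineer would, in place of code of your own. Each camera call takes 0.05 s, during which the arm holds its last target. There are 200 camera calls.

## Working session

There is one attempt and no reset: what is moved stays moved. The work goes in short steps, Python scripts to look and compute and a shell command to move; the robot and the scene stay as the last step left them, time stands still between calls to the robot, and variables do not carry over. Pictures are saved under pics/ and viewed, at most 10 in all, crops included, and the job is handed in when it is done.

```bash
mkdir -p pics; cat > h.py <<'E'
import numpy as np, cv2
from scipy.spatial.transform import Rotation as R
from cell import observe, get_image, sign_off, find_in, trace, place_of
def rot(o):
    o=np.array(o,float)
    return o if o.shape==(3,3) else (R.from_rotvec(o) if o.size==3 else R.from_quat(o)).as_matrix()
def ray(im,uv):
    d=np.array([(uv[0]*512-im["cx"])/im["fx"],(uv[1]*384-im["cy"])/im["fy"],1.])
    return np.array(im["position"]),rot(im["orientation"])@d
def atz(im,uv,z):
    p,d=ray(im,uv); return p+d*(z-p[2])/d[2]
def tri(obs):
    A=np.zeros((3,3));b=np.zeros(3)
    for im,uv in obs:
        p,d=ray(im,uv); d=d/np.linalg.norm(d); M=np.eye(3)-np.outer(d,d); A+=M;b+=M@p
    x=np.linalg.solve(A,b)
    res=[np.linalg.norm(np.cross(x-ray(i,u)[0],ray(i,u)[1]/np.linalg.norm(ray(i,u)[1]))) for i,u in obs]
    return x,max(res)
def proj(im,X):
    c=rot(im["orientation"]).T@(np.array(X)-np.array(im["position"])); return np.array([c[0]/c[2]*im["fx"]+im["cx"],c[1]/c[2]*im["fy"]+im["cy"]])
E
python3 - <<'E'
from h import *
np.set_printoptions(precision=4,suppress=True)
s=observe(); print(s["clock"],s["position"],s["ee_rot"],s["width"])
ims={}
for c in ("side","top"):
    ims[c]=get_image(c); cv2.imwrite(f"pics/{c}0.png",ims[c]["image"][...,::-1]); print(c,np.array(ims[c]["position"]),ims[c]["orientation"],ims[c]["fx"])
Z=dict(dispenser=0,plate_near=.034,plate_far=.034,tall_pot=.01,short_pot=.01,box=0,lid_hinge=.0905,mouse=0,label_roll=0,gel_bottle=0)
for n,z in Z.items():
    o=[]
    for c in ims:
        r=place_of(n,c)
        for q in r[:2]: print(n,c,round(q["score"],2),np.array(q["point"])*[512,384],atz(ims[c],q["point"],z)[:2])
        if r:o.append((ims[c],r[0]["point"]))
    if len(o)==2: print("   tri",*tri(o))
E
```

```text
0.0 [0.2517 0.5715 0.2259] [-0.647  -3.074   0.0024] 0.9958176349372935
side [0.4623 1.0809 0.6574] [-0.1637  2.6456 -1.5779] 370.6153506379921
top [0.4401 0.0393 1.4337] [-2.1438  2.2018 -0.139 ] 498.3707220723323
dispenser side 0.65 [269.824 227.712] [0.5417 0.1031]
dispenser top 0.81 [223.8976 209.3952] [0.5382 0.1012]
dispenser top 0.19 [237.8752 121.3056] [0.7961 0.0548]
   tri [ 0.54    0.1013 -0.0013] 0.0017672662842192083
plate_near side 0.55 [290.2016 197.2992] [ 0.4854 -0.0423]
plate_near top 0.45 [273.6128 226.4832] [ 0.4842 -0.0385]
   tri [ 0.4847 -0.0383  0.0362] 0.0005828704889825589
plate_far side 0.6 [263.424  197.4912] [ 0.577 -0.029]
plate_far top 0.48 [275.712  197.2992] [ 0.5662 -0.047 ]
   tri [ 0.573  -0.0474  0.0233] 0.005862840964257516
tall_pot side 0.61 [256.6144 225.1008] [0.5832 0.1087]
tall_pot side 0.61 [302.2848 284.6976] [0.4353 0.3627]
short_pot side 0.4 [271.4112 226.7136] [0.536  0.1118]
box side 0.65 [308.3776 174.1056] [ 0.4215 -0.3094]
box top 0.68 [273.7152 226.7136] [ 0.4846 -0.0406]
box top 0.59 [363.776  244.4928] [ 0.4268 -0.2975]
   tri [ 0.4551 -0.032   0.1325] 0.0254347346284447
lid_hinge side 0.71 [285.3888 156.9024] [ 0.5169 -0.263 ]
lid_hinge top 0.75 [375.3984 212.0064] [ 0.5141 -0.3123]
lid_hinge top 0.49 [220.8768 210.3936] [0.5295 0.1055]
   tri [ 0.5172 -0.3185  0.067 ] 0.0018955053467458601
mouse side 0.78 [299.6224 289.3056] [0.4413 0.3693]
mouse top 0.96 [134.2976 243.1104] [0.4488 0.3582]
mouse top 0.55 [239.2064 124.3008] [0.787  0.0512]
   tri [ 0.4449  0.3601 -0.0083] 0.00391847128585112
label_roll side 0.56 [197.7856 214.1952] [0.7892 0.0534]
label_roll side 0.46 [262.8096 197.1072] [ 0.5857 -0.0921]
gel_bottle side 0.76 [219.392  187.3152] [ 0.7587 -0.1469]
gel_bottle top 0.66 [309.1968 127.488 ] [ 0.7726 -0.1542]
   tri [ 0.767  -0.1553 -0.0036] 0.006268265297927129
```

```bash
python3 - <<'E'
import cv2,numpy as np
for c,(x0,y0,x1,y1) in dict(side=(160,90,400,270),top=(90,90,430,300)).items():
    i=cv2.imread(f"pics/{c}0.png")[y0:y1,x0:x1]; k=min(800/i.shape[1],600/i.shape[0]); cv2.imwrite(f"pics/{c}0c.png",cv2.resize(i,None,fx=k,fy=k,interpolation=cv2.INTER_CUBIC))
E
```

```text
(no output)
```

View pics/side0c.png

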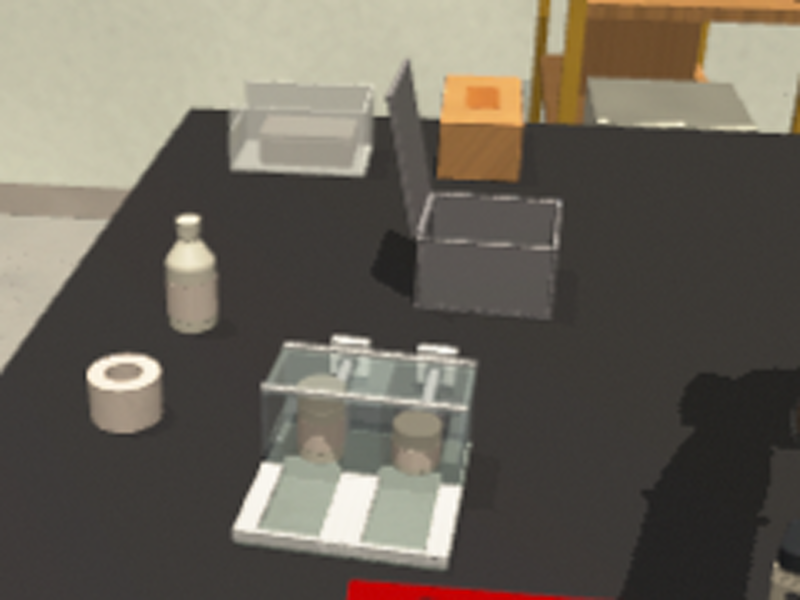

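View pics/top0c.png

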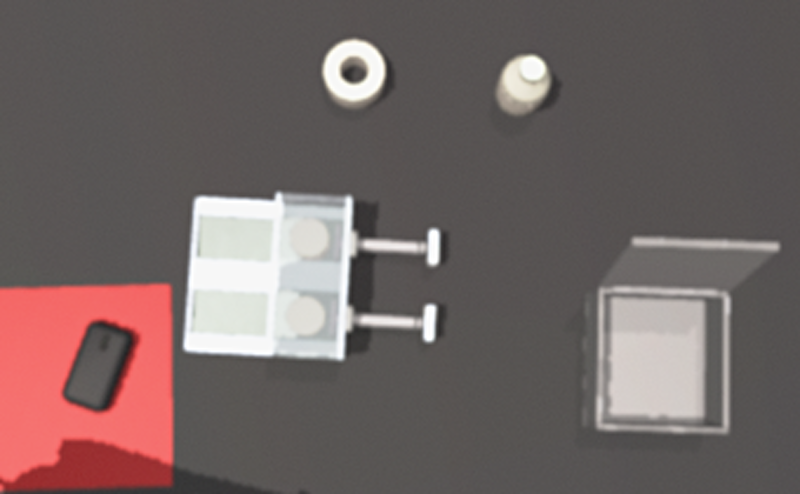

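Side view: the tall pot is in the left, far (+x) lane (crop 321,420) and the short one in the near lane (416,440). The box is open with its lid leaning back. Top view: plates are at crop (434,247) far and (429,323) near, and the box rim corners are clear. Next I fit both poses.

```bash
python3 - <<'E'
from h import *
from scipy.optimize import least_squares
import json
np.set_printoptions(precision=4,suppress=True)
ims={c:get_image(c) for c in("side","top")}
t=lambda x,y:("top",90+x/2.353,90+y/2.353)
s=lambda x,y:("side",160+x/3.333,90+y/3.333)
D=[((0,0,0),("side",269.8,227.7)),((0,0,0),("top",223.9,209.4)),((-45,-150,34),("side",290.2,197.3)),((-45,-150,34),("top",273.6,226.5)),
((45,-150,34),("side",263.4,197.5)),((45,-150,34),("top",275.7,197.3)),
((92,145,16),t(196,197)),((-92,145,16),t(185,352)),((92,145,16),s(235,538)),((-92,145,16),s(447,562)),
((92,-45,96),t(352,195)),((-92,-45,96),t(345,359)),((45,-145,54),t(435,247)),((-45,-145,54),t(430,323))]
B=[((80,75,90),t(598,288)),((80,-75,90),t(731,291)),((-80,-75,90),t(728,432)),((-80,75,90),t(598,430)),
((80,75,90),s(415,243)),((-80,75,90),s(553,243)),((80,-75,90),s(430,195)),((-80,-75,90),s(562,200)),((80,0,90.5),("side",285.4,156.9)),((80,0,90.5),("top",375.4,212))]
T=lambda q,P:np.r_[q[:2],0]+R.from_euler("z",q[2]).apply(np.array(P)/1e3)
for n,L,g in(("disp",D,(.54,.10,-.06)),("box",B,(.43,-.3,0))):
    f=lambda q:np.concatenate([proj(ims[o[0]],T(q,P))-o[1:] for P,o in L])
    r=least_squares(f,g,loss="soft_l1"); print(n,r.x,np.degrees(r.x[2]));print(f(r.x).reshape(-1,2).round(1).tolist())
    if n=="disp":
        for P in((45,-150,34),(45,-200,34),(45,-65,34),(45,80,10)):print(P,T(r.x,P))
    else: print("hinge",T(r.x,(80,0,90.5)))
E
```

```text
disp [ 0.539   0.1057 -0.0774] -4.434323222364695
[[0.8, 0.5], [-1.6, -0.3], [0.8, 0.3], [0.7, 0.6], [1.9, -2.5], [0.1, -2.2], [0.0, 0.4], [0.3, -0.9], [-0.3, -3.6], [0.5, -2.6], [-0.4, 0.8], [-1.1, -0.6], [-0.5, -0.6], [0.2, -0.5]]
(45, -150, 34) [ 0.5723 -0.0474  0.034 ]
(45, -200, 34) [ 0.5684 -0.0972  0.034 ]
(45, -65, 34) [0.5788 0.0374 0.034 ]
(45, 80, 10) [0.59  0.182 0.01 ]
box [ 0.4326 -0.2993 -0.0633] -3.625212825542183
[[0.7, -0.7], [-0.7, 0.0], [0.4, -0.1], [-0.2, -1.3], [0.3, -2.5], [1.2, 0.8], [0.2, -2.2], [-0.7, -0.9], [1.7, -3.9], [-2.9, 0.7]]
hinge [ 0.5124 -0.3043  0.0905]
```

```bash
python3 -m handwheel '[[0,0,0,0,0,1],[0,0,0,0,0,1],[0,0,0,0,0,1],[0,0,0,0,0,1],[0,0,0,0,0,1],[0,0,0,0,0,1],[0,0,0,0,0,1],[0,0,0,0,0,1]]' 0 20
python3 -m handwheel '[[0,0,0,0,0,1],[0,0,0,0,0,1],[0,0,0,0,0,1],[0,0,0,0,0,1],[0,0,0,0,0,1],[0,0,0,0,0,1],[0,0,0,0,0,1],[0,0,0,0,0,1]]'
python3 -m handwheel '[[0,0,0,0,0,1],[0,0,0,0,0,0.65],[-1,0.6,0,0,0,0],[-1,0.6,0,0,0,0],[-1,0.6,0,0,0,0],[-1,0.6,0,0,0,0],[-1,0.6,0,0,0,0],[-1,0.6,0,0,0,0]]'
cat >> h.py <<'E'
def go(X,ang=None):
    "shift to world X in tool units of 0.02 m; turn so tool y lies at world angle ang (deg), units of 4 deg about tool z"
    s=observe(); M=rot(s["ee_rot"]); a=np.degrees(np.arctan2(M[1,1],M[0,1]))
    print("t",round(s["clock"],2),"pos",np.round(s["position"],4),"yang",round(a,2),"z",M[:,2].round(3),"F",np.round(s["force"],1),"units",(M.T@(np.array(X)-s["position"])/.02).round(2), "" if ang is None else ("turn",round(((a-ang+90)%180-90)/4,2)))
E
python3 -c "
from h import *
go((.567,-.115,.226),-4.4)"
```

```text
clock: 1.87
position: [0.2519, 0.572, 0.2267]
ee_rot: [-1.474, -2.774, -0.0]
force: [-1.0, -0.0, 0.1]
width: 0.469
gripper_force: 0.0
clock: 2.53
position: [0.2518, 0.572, 0.2267]
ee_rot: [-2.182, -2.261, 0.0]
force: [-0.4, 0.1, 0.0]
width: 0.003
gripper_force: 0.0
clock: 3.2
position: [0.3149, 0.4459, 0.2268]
ee_rot: [-2.304, -2.135, -0.0]
force: [-0.4, 0.0, 0.2]
width: 0.006
gripper_force: 0.0
t 3.2 pos [0.3149 0.4459 0.2268] yang -4.36 z [ 0.  0. -1.] F [-0.4  0.   0.2] units [-27.    14.7    0.03] ('turn', np.float64(0.01))
```

```bash
python3 -m handwheel '[[-1,0.55,0,0,0,0],[-1,0.55,0,0,0,0],[-1,0.55,0,0,0,0],[-1,0.55,0,0,0,0],[-1,0.55,0,0,0,0],[-1,0.55,0,0,0,0],[-1,0.55,0,0,0,0],[-1,0.55,0,0,0,0]]'
python3 -m handwheel '[[-1,0.55,0,0,0,0],[-1,0.55,0,0,0,0],[-1,0.55,0,0,0,0],[-1,0.55,0,0,0,0],[-1,0.55,0,0,0,0],[-1,0.55,0,0,0,0],[-1,0.55,0,0,0,0],[-1,0.55,0,0,0,0]]'
python3 -m handwheel '[[-1,0.55,0,0,0,0],[-1,0.55,0,0,0,0],[-1,0.5,0,0,0,0],[-1,0.5,0,0,0,0],[-1,0.5,0,0,0,0],[-1,0.5,0,0,0,0],[-1,0.5,0,0,0,0],[-1,0.5,0,0,0,0]]'
python3 -m handwheel '[[-1,0.5,0,0,0,0],[-1,0.5,0,0,0,0],[-1,0.5,0,0,0,0],[0,0,0,0,0,0]]'
python3 - <<'E'
from h import *
go((.567,-.115,.040),-4.4)
w=get_image("wrist"); cv2.imwrite("pics/w1.png",w["image"][...,::-1])
print(w["position"],rot(w["orientation"])[:,2])
for n in("plate_far","plate_near"):
    for q in place_of(n,"wrist")[:2]: print(n,q["score"],np.array(q["point"])*[512,384],atz(w,q["point"],.034))
E
```

```text
clock: 3.87
position: [0.3905, 0.2796, 0.2269]
ee_rot: [-2.304, -2.135, -0.001]
force: [1.1, 0.4, 0.7]
width: 0.008
gripper_force: 0.0
clock: 4.53
position: [0.466, 0.1134, 0.2269]
ee_rot: [-2.304, -2.135, -0.001]
force: [-1.3, -0.5, -1.0]
width: 0.003
gripper_force: 0.0
clock: 5.2
position: [0.5356, -0.0524, 0.2268]
ee_rot: [2.304, 2.135, 0.001]
force: [0.6, 0.7, 0.6]
width: 0.003
gripper_force: 0.0
clock: 5.53
position: [0.5613, -0.1184, 0.2271]
ee_rot: [2.307, 2.128, -0.001]
force: [-0.3, -0.4, 0.9]
width: 0.002
gripper_force: 0.0
t 5.53 pos [ 0.5613 -0.1184  0.2271] yang -4.64 z [ 0.001 -0.003 -1.   ] F [-0.3 -0.4  0.9] units [0.22 0.25 9.36] ('turn', np.float64(-0.06))
[ 0.56894412 -0.03770105  0.38467171] [-0.0233266  -0.29598292 -0.95490836]
plate_far 0.58 [259.3792 109.2096] [ 0.57413233 -0.04308526  0.034     ]
plate_near 0.8 [184.2176 109.7088] [ 0.48842133 -0.03659372  0.034     ]
```

View pics/w1.png

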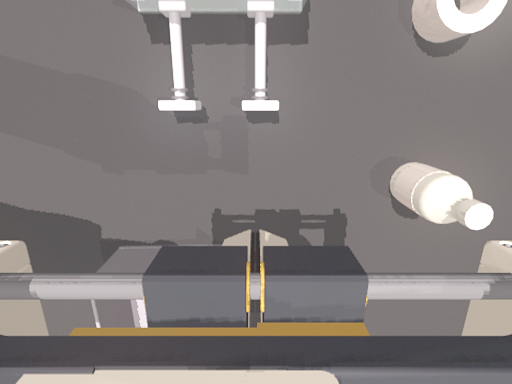

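Wrist view: far plate at (260,105), near plate at (180,105), which agrees with the fit; the fingers are in line behind the far plate. Next I lower and approach.

```bash
python3 -m handwheel '[[0,0.25,1,0,0,-0.06],[0,0,1,0,0,0],[0,0,1,0,0,0],[0,0,1,0,0,0],[0,0,1,0,0,0],[0,0,1,0,0,0],[0,0,1,0,0,0],[0,0,1,0,0,0]]'
python3 -m handwheel '[[0,0,1,0,0,0],[0,0,0.3,0,0,0],[0.6,0,0,0,0,0],[0.6,0,0,0,0,0],[0.6,0,0,0,0,0],[0.6,0,0,0,0,0],[0.3,0,0,0,0,0],[0,0,0,0,0,0]]'
python3 -m handwheel '[[0.3,0,0,0,0,0],[0.3,0,0,0,0,0],[0.3,0,0,0,0,0],[0.3,0,0,0,0,0],[0.3,0,0,0,0,0],[0,0,0,0,0,0]]'
python3 -c "
from h import *
go((.5781,.028,.040),-4.4)"
```

```text
clock: 6.35
position: [0.5654, -0.1119, 0.0659]
ee_rot: [-2.297, -2.142, -0.001]
force: [-0.2, -0.5, -0.7]
width: 0.004
gripper_force: 0.0
clock: 7.02
position: [0.5701, -0.0571, 0.0413]
ee_rot: [-2.296, -2.144, -0.002]
force: [-0.7, -0.5, 0.9]
width: 0.005
gripper_force: 0.0
clock: 7.52
position: [0.5721, -0.0292, 0.0409]
ee_rot: [2.299, 2.14, 0.001]
force: [1.0, -3.7, 2.8]
width: 0.003
gripper_force: 2.2
t 7.52 pos [ 0.5721 -0.0292  0.0409] yang -4.09 z [ 0.001  0.    -1.   ] F [ 1.  -3.7  2.8] units [2.88 0.1  0.04] ('turn', np.float64(0.08))
```

```bash
python3 -m handwheel '[[0.35,0.02,0,0,0,0],[0.35,0.02,0,0,0,0],[0.35,0.02,0,0,0,0],[0.35,0.02,0,0,0,0],[0.35,0,0,0,0,0],[0.35,0,0,0,0,0],[0.3,0,0,0,0,0],[0.2,0,0,0,0,0]]'
python3 -m handwheel '[[0.15,0,0,0,0,0],[0.1,0,0,0,0,0],[0,0,0,0,0,0]]'
python3 -c "
from h import *
go((.5781,.028,.040),-4.4)"
```

```text
clock: 8.18
position: [0.5763, 0.0201, 0.0407]
ee_rot: [2.301, 2.138, -0.003]
force: [-2.0, -9.2, 4.2]
width: 0.003
gripper_force: 4.7
clock: 8.43
position: [0.5767, 0.0248, 0.0407]
ee_rot: [2.301, 2.138, -0.003]
force: [-1.6, -9.2, 3.7]
width: 0.006
gripper_force: 4.4
t 8.43 pos [0.5767 0.0248 0.0407] yang -4.22 z [-0.001 -0.002 -1.   ] F [-1.6 -9.2  3.7] units [0.16 0.06 0.03] ('turn', np.float64(0.05))
```

```bash
python3 -m handwheel '[[0.15,0,0,0,0,0],[0.1,0,0,0,0,0],[0,0,0,0,0,0]]'
python3 -m handwheel '[[0.15,0,0,0,0,0],[0.1,0,0,0,0,0],[0,0,0,0,0,0]]'
```

```text
clock: 8.68
position: [0.5771, 0.0291, 0.0407]
ee_rot: [2.302, 2.136, -0.004]
force: [-1.9, -9.5, 3.3]
width: 0.007
gripper_force: 4.6
clock: 8.93
position: [0.577, 0.0293, 0.0408]
ee_rot: [2.303, 2.13, -0.009]
force: [-2.7, -21.9, 5.2]
width: 0.006
gripper_force: 11.1
```

Hard stop at y = 0.029 with 22 N, so it is fully home. Next I retract, rise, and look.

```bash
python3 -m handwheel '[[-0.4,0,0,0,0,0],[-0.6,0,0,0,0,0],[-0.8,0,0,0,0,0],[-0.8,0,0,0,0,0],[-0.8,0,0,0,0,0],[-0.8,0,0,0,0,0],[-0.8,0,0,0,0,0],[-0.8,0,0,0,0,0]]'
python3 -m handwheel '[[0,0,-1,0,0,0],[0,0,-1,0,0,0],[0,0,-1,0,0,0],[0,0,-1,0,0,0],[0,0,-1,0,0,0],[0,0,-1,0,0,0],[0,0,-1,0,0,0],[0,0,-1,0,0,0]]' 0.8
python3 - <<'E'
from h import *
np.set_printoptions(precision=4,suppress=True)
S=get_image("side");T=get_image("top")
cv2.imwrite("pics/s2.png",cv2.resize(S["image"][90:270,160:400,::-1],None,fx=3.2,fy=3.2)); cv2.imwrite("pics/t2.png",T["image"][...,::-1])
for c,im in(("side",S),("top",T)):
    for q in place_of("tall_pot",c)[:3]: print(c,q["score"],np.array(q["point"])*[512,384],atz(im,q["point"],.01))
    for q in find_in("tall_pot",c)[:3]: print(c,q["score"],np.array(q["rect"])*[512,384,512,384],atz(im,q["rect"][:2],.046))
go((.590,.182,.202),-4.4)
E
```

```text
clock: 9.6
position: [0.5691, -0.0789, 0.0404]
ee_rot: [-2.298, -2.139, -0.0]
force: [0.6, -0.3, -0.0]
width: 0.002
gripper_force: 0.0
clock: 10.27
position: [0.5692, -0.0781, 0.2014]
ee_rot: [-2.298, -2.14, -0.0]
force: [0.6, -0.9, -0.9]
width: 0.535
gripper_force: 0.0
side 0.61 [251.392  236.5824] [0.591  0.1726 0.01  ]
side 0.29 [284.7232 225.2928] [0.4951 0.0984 0.01  ]
side 0.82 [250.88   230.0544  13.824   32.4864] [0.5898 0.1908 0.046 ]
top 0.73 [191.3856 190.5024] [0.5942 0.1928 0.01  ]
top 0.56 [240.384  121.6896] [0.7923 0.0474 0.01  ]
top 0.71 [192.512  191.5392  21.4016  20.3136] [0.5873 0.1858 0.046 ]
t 10.57 pos [ 0.5689 -0.0784  0.1996] yang -4.1 z [-0.002  0.001 -1.   ] F [ 0.  -1.  -0.6] units [13.06  0.12 -0.12] ('turn', np.float64(0.07))
```

View pics/s2.png

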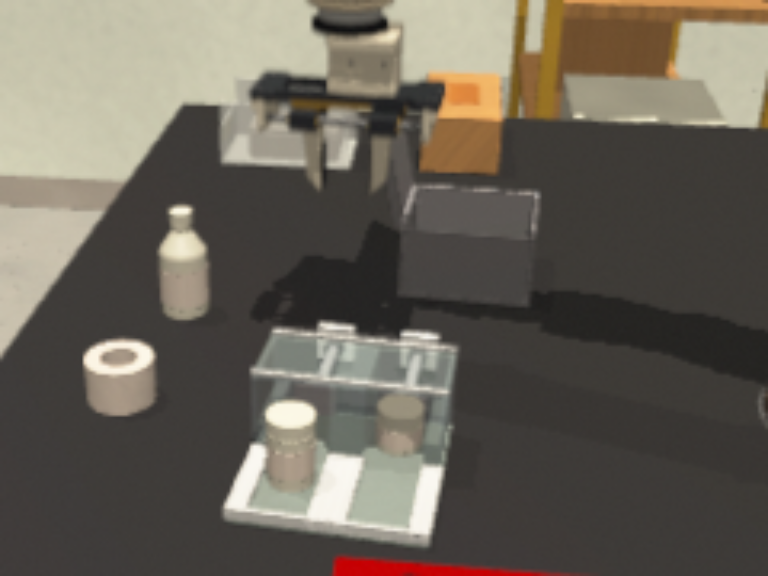

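Side view: tall pot is upright on the deck (crop 290,450), both plates are out, and the short pot is still in place. Moving towards the tall pot for a wrist check.

```bash
python3 -m handwheel '[[1,0,0,0,0,0],[1,0,0,0,0,0],[1,0,0,0,0,0],[1,0,0,0,0,0],[1,0,0,0,0,0],[1,0,0,0,0,0],[1,0,0,0,0,0],[1,0,0,0,0,0]]'
python3 -m handwheel '[[1,0,0,0,0,0],[1,0,0,0,0,0],[0,0,0,0,0,0]]'
python3 - <<'E'
from h import *
np.set_printoptions(precision=4,suppress=True)
T=get_image("wrist"); cv2.imwrite("pics/w2.png",T["image"][...,::-1])
for q in place_of("tall_pot","wrist")[:3]: print(q["score"],np.array(q["point"])*[512,384],atz(T,q["point"],.01))
for q in trace("tall_pot","wrist")[:3]: print(q["score"],np.array(q["rect"])*[512,384,512,384],atz(T,q["rect"][:2],.07))
go((.590,.183,.045),-4.4); print(observe()["width"])
E
```

```text
clock: 11.23
position: [0.5804, 0.0816, 0.1994]
ee_rot: [-2.299, -2.139, 0.003]
force: [0.9, 0.7, 1.0]
width: 0.801
gripper_force: 0.0
clock: 11.48
position: [0.5832, 0.1259, 0.1989]
ee_rot: [-2.292, -2.145, 0.001]
force: [-0.3, 1.5, -0.6]
width: 0.802
gripper_force: 0.0
0.92 [261.7856 124.608 ] [0.5957 0.1852 0.01  ]
0.34 [225.024 189.504] [0.5461 0.111  0.01  ]
0.75 [262.8608 129.6     51.0976  53.184 ] [0.5955 0.1841 0.07  ]
t 11.63 pos [0.5835 0.1199 0.1997] yang -4.13 z [-0.002 -0.001 -1.   ] F [-0.2 -0.8 -0.2] units [3.18 0.11 7.73] ('turn', np.float64(0.07))
0.7990513956193507
```

View pics/w2.png

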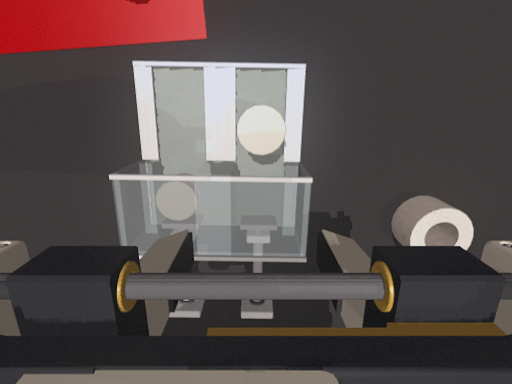

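Wrist view: pot top at (261,130), far lane, centred between the open fingers; about (0.593, 0.184). Next: go above it, lower, grip.

```bash
python3 -m handwheel '[[0.8,0.27,0,0,0,0.07],[0.8,0,0,0,0,0],[0.8,0,0,0,0,0],[0.8,0,0,0,0,0],[0,0,0.9,0,0,0],[0,0,1,0,0,0],[0,0,1,0,0,0],[0,0,1,0,0,0]]'
python3 -c "
from h import *
go((.593,.184,.042),-4.4)"
```

```text
clock: 12.3
position: [0.5941, 0.1855, 0.1218]
ee_rot: [-2.303, -2.136, -0.001]
force: [-0.1, -0.6, 0.5]
width: 0.802
gripper_force: 0.0
t 12.3 pos [0.5941 0.1855 0.1218] yang -4.32 z [ 0.  0. -1.] F [-0.1 -0.6  0.5] units [-0.08 -0.05  3.99] ('turn', np.float64(0.02))
```

```bash
python3 -m handwheel '[[-0.05,0,0.8,0,0,0],[0,0,0.8,0,0,0],[0,0,0.8,0,0,0],[0,0,0.8,0,0,0],[0,0,0.7,0,0,0],[0,0,0.1,0,0,0],[0,0,0,0,0,0]]'
python3 -m handwheel '[[0,0,0,0,0,0],[0,0,0,0,0,0],[0,0,0,0,0,0],[0,0,0,0,0,0],[0,0,0,0,0,0],[0,0,0,0,0,0]]' 0.3 20
python3 -m handwheel '[[0,0,-0.3,0,0,0],[0,0,-0.5,0,0,0],[0,0,-0.8,0,0,0],[0,0,-1,0,0,0],[0,0,-1,0,0,0],[0,0,-1,0,0,0],[0,0,-1,0,0,0],[0,0,-1,0,0,0]]'
python3 -c "
from h import *
go((.4326,-.3,.2),-4)"
```

```text
clock: 12.88
position: [0.5935, 0.1837, 0.0419]
ee_rot: [-2.304, -2.135, 0.003]
force: [-0.5, 0.4, 1.0]
width: 0.797
gripper_force: 0.0
clock: 13.38
position: [0.5944, 0.183, 0.0433]
ee_rot: [-2.305, -2.134, -0.001]
force: [-1.3, -0.1, 3.2]
width: 0.498
gripper_force: 20.0
clock: 14.05
position: [0.5942, 0.1825, 0.1767]
ee_rot: [2.305, 2.134, 0.001]
force: [0.1, 1.2, -1.4]
width: 0.496
gripper_force: 20.0
t 14.05 pos [0.5942 0.1825 0.1767] yang -4.43 z [ 0.001  0.    -1.   ] F [ 0.1  1.2 -1.4] units [-24.68  -6.19  -1.17] ('turn', np.float64(-0.11))
```

Gripped: opening 0.498 is 46 mm, matching the pot. Next I turn it 91° so the fingers close along the box's y and the camera side faces away from the lid.

```bash
python3 -m handwheel '[[0,0,0,0,0,-1],[0,0,0,0,0,-1],[0,0,0,0,0,-1],[0,0,0,0,0,-1],[0,0,0,0,0,-1],[0,0,0,0,0,-1],[0,0,0,0,0,-1],[0,0,0,0,0,-1]]'
python3 -m handwheel '[[0,0,0,0,0,-1],[0,0,0,0,0,-1],[0,0,0,0,0,-1],[0,0,0,0,0,-1],[0,0,0,0,0,-1],[0,0,0,0,0,-1],[0,0,0,0,0,-1],[0,0,0,0,0,-1]]'
python3 -m handwheel '[[0,0,0,0,0,-1],[0,0,0,0,0,-1],[0,0,0,0,0,-1],[0,0,0,0,0,-1],[0,0,0,0,0,-1],[0,0,0,0,0,-1],[0,0,0,0,0,-0.9]]'
python3 - <<'E'
from h import *
go((.427,-.299,.2),87); print(np.round(observe()["joints"],2))
T=get_image("side")
for q in place_of("tall_pot","side")[:2]: print(q)
for c in("side","top"):
    im=get_image(c)
    for n,z in(("box",0),("lid_hinge",.0905)):
        for q in place_of(n,c)[:2]:print(c,n,round(q["score"],2),atz(im,q["point"],z))
E
```

```text
clock: 14.72
position: [0.5943, 0.1825, 0.1756]
ee_rot: [1.623, 2.689, 0.0]
force: [-0.2, 0.9, -1.0]
width: 0.499
gripper_force: 20.0
clock: 15.38
position: [0.5943, 0.1824, 0.1756]
ee_rot: [0.819, 3.032, -0.0]
force: [-0.1, -0.6, -0.2]
width: 0.495
gripper_force: 20.0
clock: 15.97
position: [0.5944, 0.1823, 0.1756]
ee_rot: [0.073, 3.14, -0.001]
force: [0.7, -0.4, -1.0]
width: 0.496
gripper_force: 20.0
t 15.97 pos [0.5944 0.1823 0.1756] yang 87.35 z [ 0.001 -0.    -1.   ] F [ 0.7 -0.4 -1. ] units [  7.25 -24.43  -1.22] ('turn', np.float64(0.09))
[-0.49  0.47  0.15  1.65 -0.08  1.02  1.21]
{'point': [0.4885, 0.5159], 'score': 0.48}
side box 0.68 [ 0.4270692  -0.29727486  0.        ]
side lid_hinge 0.83 [ 0.52245583 -0.31329415  0.0905    ]
top box 0.79 [ 0.41905477 -0.28734352  0.        ]
top lid_hinge 0.97 [ 0.51670156 -0.31470004  0.0905    ]
top lid_hinge 0.23 [ 0.43116471 -0.28110688  0.0905    ]
```

```bash
python3 -m handwheel '[[0.6,-0.9,0,0,0,0],[0.6,-1,0,0,0,0],[0.6,-1,0,0,0,0],[0.6,-1,0,0,0,0],[0.6,-1,0,0,0,0],[0.6,-1,0,0,0,0],[0.6,-1,0,0,0,0],[0.6,-1,0,0,0,0]]'
python3 -m handwheel '[[0.6,-1,0,0,0,0],[0.6,-1,0,0,0,0],[0.6,-1,0,0,0,0],[0.6,-1,0,0,0,0],[0,-1,0,0,0,0],[0,-1,0,0,0,0],[0,-1,0,0,0,0],[0,-1,0,0,0,0]]'
python3 -m handwheel '[[0,-1,0,0,0,0],[0,-1,0,0,0,0],[0,-1,0,0,0,0],[0,-1,0,0,0,0],[0,-1,0,0,0,0],[0,-1,0,0,0,0],[0,-1,0,0,0,0],[0,-1,0,0,0,0]]'
python3 -m handwheel '[[0,-0.5,0,0,0,0],[0,0,0,0,0,0]]'
python3 - <<'E'
from h import *
go((.428,-.300,.044),87)
im=get_image("top"); cv2.imwrite("pics/t3.png",cv2.resize(im["image"][150:310,260:440,::-1],None,fx=3.5,fy=3.5,interpolation=cv2.INTER_CUBIC))
im=get_image("side"); cv2.imwrite("pics/s3.png",cv2.resize(im["image"][90:210,240:360,::-1],None,fx=4.5,fy=4.5,interpolation=cv2.INTER_CUBIC))
E
```

```text
clock: 17.03
position: [0.4899, 0.0288, 0.1748]
ee_rot: [0.078, 3.14, 0.0]
force: [0.4, 0.0, -1.4]
width: 0.499
gripper_force: 20.0
clock: 17.7
position: [0.4347, -0.1287, 0.175]
ee_rot: [0.078, 3.14, 0.0]
force: [0.3, 0.2, -0.6]
width: 0.497
gripper_force: 20.0
clock: 18.37
position: [0.4269, -0.2885, 0.1749]
ee_rot: [0.078, 3.14, -0.0]
force: [1.2, 1.0, -0.6]
width: 0.496
gripper_force: 20.0
clock: 18.53
position: [0.426, -0.2998, 0.1749]
ee_rot: [0.083, 3.14, -0.002]
force: [0.8, 0.3, -0.0]
width: 0.499
gripper_force: 20.0
t 18.53 pos [ 0.426  -0.2998  0.1749] yang 86.98 z [ 0.    -0.001 -1.   ] F [ 0.8  0.3 -0. ] units [-0.1   0.01  6.54] ('turn', np.float64(-0.01))
```

View pics/s3.png

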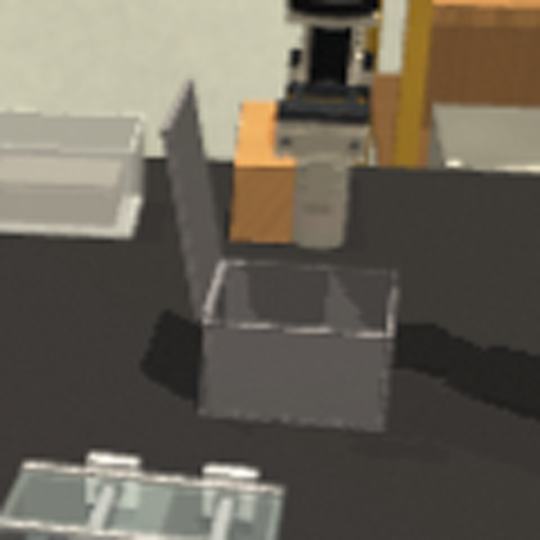

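View pics/t3.png

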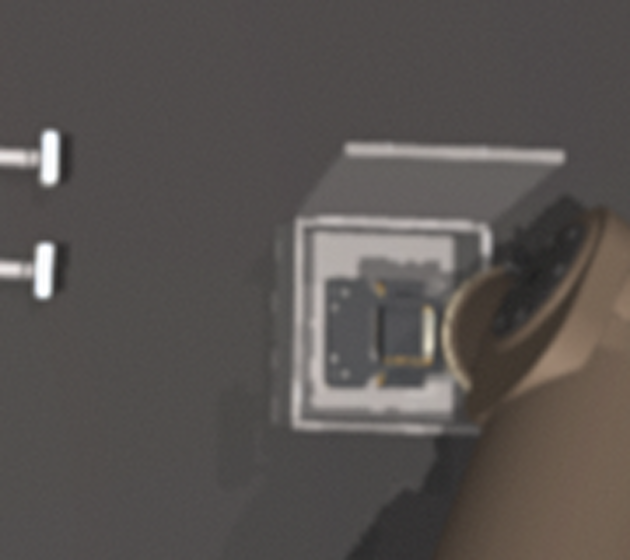

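Side view: pot hangs over the box (crop 322,200) with the lid well to its left. Top view: the gripper is within the rim (295–490, 218–430). Next I lower it.

```bash
python3 -m handwheel '[[-0.15,0,0.6,0,0,0],[0,0,0.9,0,0,0],[0,0,0.9,0,0,0],[0,0,0.9,0,0,0],[0,0,0.9,0,0,0],[0,0,0.9,0,0,0],[0,0,0.7,0,0,0],[0,0,0.4,0,0,0]]'
python3 -m handwheel '[[0,0,0.3,0,0,0],[0,0,0.1,0,0,0],[0,0,0,0,0,0]]'
python3 -m handwheel '[[0,0,0.1,0,0,0],[0,0,0.05,0,0,0],[0,0,0,0,0,0]]'
```

```text
clock: 19.3
position: [0.4293, -0.2953, 0.0493]
ee_rot: [-0.074, -3.139, -0.003]
force: [-0.2, 0.0, -0.8]
width: 0.497
gripper_force: 20.0
clock: 19.55
position: [0.4297, -0.2973, 0.0428]
ee_rot: [0.076, 3.141, 0.0]
force: [-0.2, -1.2, -0.9]
width: 0.501
gripper_force: 20.0
clock: 19.8
position: [0.4297, -0.2978, 0.04]
ee_rot: [0.077, 3.14, -0.0]
force: [-0.4, 0.0, -0.4]
width: 0.497
gripper_force: 20.0
```

```bash
python3 -m handwheel '[[0,0,0.1,0,0,0],[0,0,0,0,0,0]]'
python3 -m handwheel '[[0,0,0.05,0,0,0],[0,0,0,0,0,0]]'
```

```text
clock: 19.97
position: [0.4299, -0.2979, 0.0382]
ee_rot: [0.077, 3.14, -0.001]
force: [0.2, 0.7, 3.1]
width: 0.5
gripper_force: 20.0
clock: 20.13
position: [0.43, -0.298, 0.038]
ee_rot: [0.077, 3.139, -0.0]
force: [-3.3, 2.7, 16.9]
width: 0.499
gripper_force: 20.0
```

```bash
python3 -m handwheel '[[0,0,-0.05,0,0,0],[0,0,0,0,0,0]]'
python3 -m handwheel '[[0,0,0,0,0,0],[0,0,0,0,0,0],[0,0,0,0,0,0],[0,0,0,0,0,0],[0,0,0,0,0,0],[0,0,0,0,0,0]]' 0.66
python3 -m handwheel '[[0,0,-0.3,0,0,0],[0,0,-0.5,0,0,0],[0,0,-1,0,0,0],[0,0,-1,0,0,0],[0,0,-1,0,0,0],[0,0,-1,0,0,0],[0,0,-1,0,0,0],[0,0,-1,0,0,0]]'
python3 -m handwheel '[[0,0,-1,0,0,0],[0,0,-1,0,0,0],[0,0,-1,0,0,0],[0,0,-1,0,0,0],[0,0,-1,0,0,0],[0,0,-1,0,0,0],[0,0,-1,0,0,0],[0,0,-1,0,0,0]]' 0
python3 - <<'E'
from h import *
go((.62,-.31,.22),87)
for c in("side","top","wrist"):
    im=get_image(c)
    if c=="wrist": cv2.imwrite("pics/w4.png",im["image"][...,::-1])
    for q in trace("tall_pot",c)[:2]: print(c,"pot",round(q["score"],2),atz(im,q["rect"][:2],.06 if c!="side" else .07),np.array(q["rect"])*[512,384,512,384])
    for q in trace("lid",c)[:1]: 
        ys,xs=np.where(q["region"]); print(c,"lid",q["score"],xs.min(),xs.max(),ys.min(),ys.max())
E
```

```text
clock: 20.3
position: [0.4297, -0.2979, 0.0381]
ee_rot: [0.077, 3.14, -0.0]
force: [0.4, -0.5, 2.4]
width: 0.503
gripper_force: 20.0
clock: 20.8
position: [0.4294, -0.2977, 0.0376]
ee_rot: [-0.077, -3.141, -0.0]
force: [-0.5, 0.2, 0.1]
width: 0.659
gripper_force: 0.0
clock: 21.47
position: [0.4293, -0.2978, 0.1758]
ee_rot: [0.077, 3.14, -0.001]
force: [0.6, -0.6, 0.2]
width: 0.659
gripper_force: 0.0
clock: 22.13
position: [0.4288, -0.2977, 0.3358]
ee_rot: [0.078, 3.14, -0.0]
force: [0.2, -0.7, 0.2]
width: 0.129
gripper_force: 0.0
t 22.13 pos [ 0.4288 -0.2977  0.3358] yang 87.16 z [ 0.001 -0.    -1.   ] F [ 0.2 -0.7  0.2] units [-9.57 -0.14  5.8 ] ('turn', np.float64(0.04))
side lid 0.8 276 288 110 158
top pot 0.51 [ 0.4266936  -0.27571653  0.06      ] [361.0112 244.8      9.4208  18.2016]
top lid 0.76 345 420 191 215
wrist pot 0.79 [ 0.42945189 -0.29728058  0.06      ] [254.208  161.664   27.8016  40.2816]
wrist lid 0.88 198 308 220 325
```

View pics/w4.png

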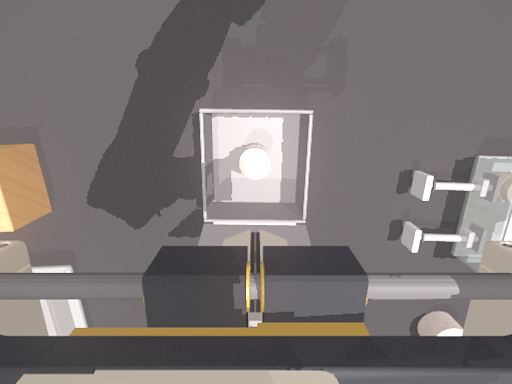

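Wrist view: pot stands upright in the box (255,162). Next I go over the lid with closed fingers and come down behind it.

```bash
python3 -m handwheel '[[-1,0,0,0,0,0],[-1,0,0,0,0,0],[-1,0,0,0,0,0],[-1,0,0,0,0,0],[-1,0,0,0,0,0],[-1,0,0,0,0,0],[-1,0,0,0,0,0],[-1,0,0,0,0,0]]' 0
python3 -m handwheel '[[-1,0,0,0,0,0],[-1,0,0,0,0,0],[-0.3,0,0.2,0,0,0],[0,0,0.5,0,0,0],[0,0,0.5,0,0,0],[0,0,0,0,0,0]]'
python3 - <<'E'
from h import *
go((.5315,-.309,.205),87)
im=get_image("side"); cv2.imwrite("pics/s5.png",cv2.resize(im["image"][90:210,200:360,::-1],None,fx=4.5,fy=4.5,interpolation=cv2.INTER_CUBIC))
E
```

```text
clock: 23.25
position: [0.59, -0.3054, 0.3329]
ee_rot: [-0.077, -3.139, -0.001]
force: [-0.2, -0.3, 0.6]
width: 0.005
gripper_force: 0.0
clock: 23.75
position: [0.633, -0.3077, 0.3065]
ee_rot: [-0.079, -3.136, -0.002]
force: [-0.2, 0.3, -0.7]
width: 0.005
gripper_force: 0.0
t 23.75 pos [ 0.633  -0.3077  0.3065] yang 87.13 z [-0.004  0.002 -1.   ] F [-0.2  0.3 -0.7] units [ 5.04 -0.33  5.1 ] ('turn', np.float64(0.03))
```

View pics/s5.png

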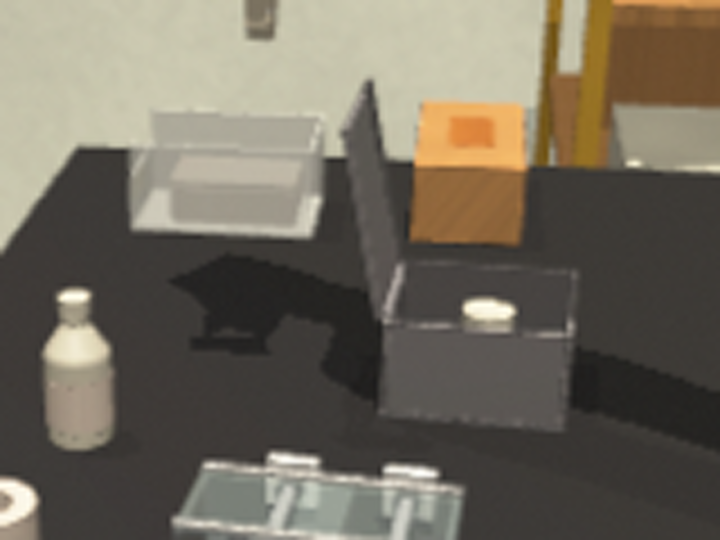

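Side view: the fingers (260,20) are well behind the lid's free edge (345–370, 80–130), with the pot inside at (488,310). Next I lower and push.

```bash
python3 -m handwheel '[[0,0,0.9,0,0,0],[0,0,0.9,0,0,0],[0,0,0.9,0,0,0],[0,0,0.9,0,0,0],[0,0,0.9,0,0,0],[0,0,0.5,0,0,0],[0,0,0,0,0,0]]'
python3 -m handwheel '[[0.5,-0.05,0,0,0,0],[0.5,-0.05,0,0,0,0],[0.5,0,0,0,0,0],[0.5,0,0,0,0,0],[0.5,0,0,0,0,0],[0.5,0,0,0,0,0],[0.5,0,0,0,0,0],[0.5,0,0,0,0,0]]'
python3 -m handwheel '[[0.4,0,0,0,0,0],[0.4,0,0,0,0,0],[0.4,0,0,0,0,0],[0,0,0,0,0,0]]'
python3 -c "
from h import *
for p in((.5315,.205),(.489,.201),(.449,.179),(.4205,.142),(.412,.121),(.4085,.0985)): go((p[0],-.309,p[1]),87)"
```

```text
clock: 24.38
position: [0.6336, -0.3073, 0.2078]
ee_rot: [-0.078, -3.137, -0.002]
force: [-0.9, -1.2, 0.1]
width: 0.01
gripper_force: 0.0
clock: 25.05
position: [0.5552, -0.3062, 0.2112]
ee_rot: [0.077, 3.138, -0.001]
force: [1.1, -0.6, 1.2]
width: 0.005
gripper_force: 0.8
clock: 25.38
position: [0.5296, -0.305, 0.21]
ee_rot: [-0.079, -3.14, -0.0]
force: [-0.2, -0.7, -0.1]
width: 0.003
gripper_force: 0.0
t 25.38 pos [ 0.5296 -0.305   0.21  ] yang 87.12 z [-0.001  0.    -1.   ] F [-0.2 -0.7 -0.1] units [-0.11 -0.2   0.25] ('turn', np.float64(0.03))
t 25.38 pos [ 0.5296 -0.305   0.21  ] yang 87.12 z [-0.001  0.    -1.   ] F [-0.2 -0.7 -0.1] units [ 2.02 -0.3   0.45] ('turn', np.float64(0.03))
t 25.38 pos [ 0.5296 -0.305   0.21  ] yang 87.12 z [-0.001  0.    -1.   ] F [-0.2 -0.7 -0.1] units [ 4.01 -0.4   1.55] ('turn', np.float64(0.03))
t 25.38 pos [ 0.5296 -0.305   0.21  ] yang 87.12 z [-0.001  0.    -1.   ] F [-0.2 -0.7 -0.1] units [ 5.43 -0.47  3.4 ] ('turn', np.float64(0.03))
t 25.38 pos [ 0.5296 -0.305   0.21  ] yang 87.12 z [-0.001  0.    -1.   ] F [-0.2 -0.7 -0.1] units [ 5.86 -0.5   4.45] ('turn', np.float64(0.03))
t 25.38 pos [ 0.5296 -0.305   0.21  ] yang 87.12 z [-0.001  0.    -1.   ] F [-0.2 -0.7 -0.1] units [ 6.03 -0.51  5.58] ('turn', np.float64(0.03))
```

Following the arc: across, then increasingly down.

```bash
python3 -m handwheel '[[0.4,0,0.05,0,0,0],[0.4,0,0.1,0,0,0],[0.4,0,0.1,0,0,0],[0.4,0,0.1,0,0,0],[0.4,0,0.1,0,0,0],[0.4,0,0.15,0,0,0],[0.4,0,0.2,0,0,0],[0,0,0,0,0,0]]'
python3 -m handwheel '[[0.4,0,0.2,0,0,0],[0.4,0,0.25,0,0,0],[0.4,0,0.3,0,0,0],[0,0,0,0,0,0]]'
python3 -c "
from h import *
for p in((.4205,.142),(.4085,.0985)): go((p[0],-.309,p[1]),87)"
```

```text
clock: 26.05
position: [0.4728, -0.3019, 0.1928]
ee_rot: [-0.079, -3.138, -0.001]
force: [-1.1, -0.4, -0.0]
width: 0.004
gripper_force: 0.0
clock: 26.38
position: [0.4486, -0.3005, 0.1773]
ee_rot: [-0.079, -3.138, -0.002]
force: [-0.7, 1.1, -0.6]
width: 0.007
gripper_force: 0.0
t 26.38 pos [ 0.4486 -0.3005  0.1773] yang 87.12 z [-0.003  0.001 -1.   ] F [-0.7  1.1 -0.6] units [ 1.38 -0.5   1.77] ('turn', np.float64(0.03))
t 26.38 pos [ 0.4486 -0.3005  0.1773] yang 87.12 z [-0.003  0.001 -1.   ] F [-0.7  1.1 -0.6] units [ 1.97 -0.53  3.94] ('turn', np.float64(0.03))
```

```bash
python3 - <<'E'
from h import *
im=get_image("side")
for q in trace("lid","side")[:2]:
    ys,xs=np.where(q["region"]); print(q["score"],xs.min(),xs.max(),ys.min(),ys.max())
# predicted side-view extents of the lid for angles
for th in(1.7,1.2,.8,.6,.3,0):
    P=[]
    for l in(0,.17):
        for y in(-.075,.075):
            P.append(proj(im,np.array([.4326,-.2993,.0905])+R.from_euler("z",-.055).apply([.08-l*np.cos(th),y,0])+[0,0,l*np.sin(th)]))
    P=np.array(P); print(th,P.min(0).round(),P.max(0).round())
E
```

```text
0.61 283 319 122 160
1.7 [281. 106.] [289. 160.]
1.2 [285. 110.] [306. 160.]
0.8 [285. 120.] [320. 160.]
0.6 [285. 126.] [325. 160.]
0.3 [285. 137.] [330. 160.]
0 [285. 146.] [330. 164.]
```

The lid is at about 0.8 rad, as predicted; carrying on down.

```bash
python3 -m handwheel '[[0.3,0,0.35,0,0,0],[0.3,0,0.35,0,0,0],[0.3,0,0.4,0,0,0],[0.3,0,0.4,0,0,0],[0.25,0,0.4,0,0,0],[0.15,0,0.4,0,0,0],[0.1,0,0.4,0,0,0],[0.1,0,0.4,0,0,0]]'
python3 -m handwheel '[[0.1,0,0.4,0,0,0],[0,0,0.3,0,0,0],[0,0,0.2,0,0,0],[0,0,0,0,0,0]]'
```

```text
clock: 27.15
position: [0.4149, -0.2989, 0.1158]
ee_rot: [-0.077, -3.14, -0.0]
force: [0.1, -0.3, 0.6]
width: 0.003
gripper_force: 0.4
clock: 27.48
position: [0.413, -0.2987, 0.0988]
ee_rot: [-0.077, -3.14, -0.002]
force: [-2.4, 1.9, 5.6]
width: 0.003
gripper_force: 2.6
```

```bash
python3 -m handwheel '[[0,0,0.1,0,0,0],[0,0,0,0,0,0],[0,0,0,0,0,0]]'
python3 -m handwheel '[[0,0,-0.4,0,0,0],[0,0,-1,0,0,0],[0,0,-1,0,0,0],[0,0,-1,0,0,0],[0,0,-1,0,0,0],[0,0,-1,0,0,0],[0,0,-1,0,0,0],[0,0,-1,0,0,0]]'
python3 - <<'E'
from h import *
im=get_image("side"); cv2.imwrite("pics/s6.png",cv2.resize(im["image"][90:270,160:400,::-1],None,fx=3.2,fy=3.2,interpolation=cv2.INTER_CUBIC))
for q in trace("lid","side")[:2]:
    ys,xs=np.where(q["region"]); print(q["score"],xs.min(),xs.max(),ys.min(),ys.max())
print(observe()["clock"],observe()["position"])
E
```

```text
clock: 27.73
position: [0.4131, -0.2988, 0.0984]
ee_rot: [0.078, 3.14, 0.002]
force: [-10.2, 6.3, 31.6]
width: 0.007
gripper_force: 15.7
clock: 28.4
position: [0.4136, -0.2988, 0.2457]
ee_rot: [0.077, 3.14, -0.0]
force: [1.3, 1.0, 0.0]
width: 0.003
gripper_force: 0.0
0.7 285 330 147 164
0.19 231 301 191 261
28.5 [ 0.41510823 -0.29997044  0.24760626]
```

View pics/s6.png

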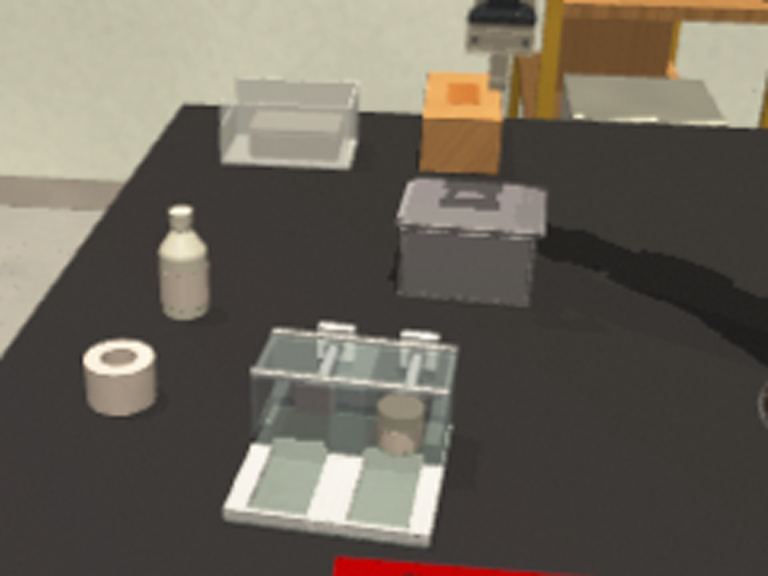

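The lid is flat and shut (crop 472,205), and the hard stop was felt at 98.4 mm. Both plates are out, the short pot is still in its lane (400,425), the bystanders have not moved, and the arm is clear.

```bash
python3 -m handwheel '[[0,0,0,0,0,0],[0,0,0,0,0,0]]' | head -2; python3 -c "
from cell import sign_off
print(sign_off())"
```

```text
clock: 28.67
position: [0.4132, -0.2986, 0.2439]
the job is handed in; nothing more can be done
None
```

I handed the job in at about 29 s: the tall pot stands in the courier box with the lid shut, both plungers are out, the short pot is still in its lane, and the mouse, label roll and gel bottle were not touched; `sign_off()` returned no verdict.

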